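# Swing out the board's folding hook and hang the gap gauge on it

## Task

Swing the folding hook on the gauge board all the way out to its stop. Then lift the steel gap gauge out of its slotted rack, pass its window over the hook's upturned post and let it down gently on the hook's arm; feel along the arm for the notch of the saddle, so that the gauge drops fully home in it, and let go. Never press the gauge hard on the hook (a few newtons are enough), leave the hook fully out, and leave the other things on the granite alone.

Things in the scene. Friction and masses are not known exactly. Their poses are not given: they have to be found in the camera images.
- hook (a joint): the hook's hinge angle: 0 = folded flat along the board, grows as it swings out, 1.571 = at its hard stop, square to the board. The hinge is stiff (about 0.4 N m of dry friction, so about 4 N at the post) and stays where it is left. It starts between 0 and 0.35
- hook_hinge (a point): point on the hook's upright hinge axis, at the height of the arm's top face, 24 mm in front of the board's face. Axes turn with the hook: y along the arm to its free end, z up, x across the arm. Folded, the arm points to the board's left as seen by the robot (+y at board yaw 0); it swings out towards the robot (anticlockwise from above, +y to -x)
- hook_seat (a point): point on the top face of the hook's arm, 48 mm from the hinge axis, middle of the stretch in which the saddle's notch lies; axes as hook_hinge. The arm is a plain steel bar 10 mm wide (x), 10 mm deep, ending 105 mm from the hinge axis. On it a notched saddle is clamped, which is not measured: its notch's middle lies anywhere within 12 mm of this point along the arm
- hook_post (a point): top centre of the hook's upturned end post: 10 mm diameter, 24 mm high above the arm's top face, 100 mm from the hinge axis, good to pinch from above; axes as hook_hinge. The saddle between it and the hinge: two ridges as wide as the arm, 9 mm high, each 20 mm long, with the square notch between them, 13 mm long, down to the arm's top face
- board: grey painted upright board, 12 mm thick, 400 mm wide (y), top edge at z = 200 mm, level with the top of the hook's arm, fixed. Origin at the bottom centre, front face 6 mm towards -x (the robot), z up
- gauge: flat steel gap gauge, 10 mm thick (x), 180 mm high (z), 0.25 to 0.40 kg. From below: two jaws, 80 mm wide over all (y), up to 36 mm; bridge 36 to 51 mm; frame 44 mm wide with the hanging window, up to the header's top at 122 mm; grip tab 30 mm wide (y), 10 mm thick, 122 to 180 mm. Origin at the bottom centre, z up; the same from front and back
- gauge_eye (a point): middle of the ceiling of the gauge's window, 112 mm above its underside; it rests on the arm's top face, between the saddle's ridges, when fully home. Heights on the gauge: window 26 mm wide (y) from 51 to 96 mm, narrowing there squarely to a slot 15 mm wide up to the ceiling at 112 mm. Axes as the gauge: x through its thickness, z up
- rack: black plastic block, 70 x 130 x 36 mm, fixed, with one slot along its y (13 mm wide, 86 mm long, floor at z = 10 mm) in which the gauge stands upright. Origin at the centre of its underside
- ref_sphere: bystander: small white reference ball on a stem and round dark base, 56 mm wide, 71 mm high; origin under its centre
- stylus_case: bystander: black plastic case 75 x 110 x 28 mm lying flat; origin under its centre
- setting_ring: bystander: steel setting ring lying flat, 68 mm outside, 34 mm bore, 22 mm high; origin under its centre
There are look-alikes about, which are no part of the job. There is more than one size of the gauge; the job needs the largest.

How it is judged:
On the way, in this order (a step that is already met when the one before it is completed fails the run):
1. the hook is swung out to its stop (at least 1.53 of 1.571 rad) (value of joint hook above 1.53 rad), for 0.2 s.
2. the gauge is lifted clear of the rack (height (world z) of gauge above 0.05 m), for 0.2 s.
At the end, for the whole second after the job is handed in: the hook is still out (at least 1.50 rad) and the gauge hangs on it at rest and upright (within 0.12 rad), fully home in the saddle's notch: the ceiling of its window within 3 mm of the arm's top face in height, within 14.5 mm of hook_seat along the arm and 5 mm across it (value of joint hook above 1.5 rad and z of gauge_eye in the frame of hook_seat between -0.003 and 0.003 m and y of gauge_eye in the frame of hook_seat between -0.0145 and 0.0145 m and x of gauge_eye in the frame of hook_seat between -0.005 and 0.005 m and angle between gauge's own z axis and vertical below 0.12 rad and linear speed of gauge below 0.02 m/s); the robot touches nothing.
It fails at once if the gauge is forced against the hook with more than 30 N (contact force between gauge and hook above 30 N).
It fails at once if a bystander is moved by more than 15 mm (distance of any of ref_sphere, stylus_case, setting_ring from where it was at the start of the episode above 0.015 m).
It also fails if it takes over 72 s, if anything falls off the work surface, if the arm or the gripper's body presses on something with over 40 N, if the wrist force passes 120 N, or if a joint passes its speed limit or range.

## Robot

A 7-joint arm with a two-finger parallel gripper is mounted at the origin on the work surface. World frame = base frame: x ahead of the robot, y to its left, z up, the work surface at z = 0. Lengths are in m, angles in rad, forces in N, time in s.
With the tool pointing down it reaches from about 0.35 to 0.775 m from the base axis. Payload 3.1 kg.
Tool frame: the origin (TCP) lies where the fingers leave the gripper's body, on its centre line; the fingertips stand 73 mm ahead of it and the grasp point (between the pads) lies 54 mm ahead of it; z points along the fingers, y is the direction in which the jaws open and shut (so a half turn about z gives the same grasp; the last joint's range is limited). The gripper opens to 85 mm and grips with 20 to 120 N. Pads are 22 mm wide; open, the fingers measure 114 mm over their backs; the gripper's body (76 mm by 85 mm) begins 54 mm behind the grasp point. The pads swing forward as they close: fully open they stand 13 mm farther back than shut.
Start: joints at [1.201, 0.311, 0.014, 1.512, -0.004, 1.319, -0.027], TCP at [0.177, -0.521, 0.304] pointing down, gripper open.
Joint ranges: [-2.7, 2.7], [-0.3, 1.91], [-1.27, 1.3], [0.12, 2.57], [-1.44, 4.58], [0.2, 2.03], [-3.05, 3.05]. Speed limits (rad/s): [2.79, 2.79, 3.14, 3.14, 3.14, 3.14, 3.14].

## Interface

Orientations are given as a 3x3 rotation matrix whose columns are the frame's x, y, z axes.
In Python, from station import monitor, vision, ctrl gives the robot as it stands. The module is installed in compiled form; this text tells all that it offers.
- The arm moves only by the tool move_arm, never from a script. Its argument "rows" is a list of rows, each an object with "slide": the shift along the tool's x, y, z in m, a list of three; "rotation": the turn, a rotation vector about the tool's x, y, z in rad, a list of three. In form: [{"slide": [dx, dy, dz], "rotation": [ax, ay, az]}, ...]. A call has 1 to 5 rows; each row is the pose to reach, as a shift and turn from the pose measured when the call began, along the tool's axes at that moment; what a row does not reach only later rows make up. A row lasts 1/8 s, in which the tool goes at most 62.5 mm and 10.7 degrees, less where a joint would pass 70% of its speed; a pose out of reach is approached as far as the arm can. A call with a gripper value outside its range is refused whole. "gripper" is the opening, from -1 (shut) to 1 (fully open), set as the call begins (left out, the last holds). The fingers move at their own pace and stop on an object; "grip_force" is the grip in N (left out, the last holds). Time passes only in rows, so rows that repeat a pose let the fingers close. It gives the time, the measured TCP pose, the force and the opening at its end, in the units of the state.
- monitor.get_state(): the state, without advancing time (a new reading comes with each control period).
- vision.capture(name): name is "scene" or "top" or "wrist"; returns a dict with "pixels" (420x560x3 uint8, blue, green, red), "depth" (420x560 float32, m along the optical axis (not along the pixel's ray), 0 where there is no reading), "vfov" (degrees; the focal length in pixels is half the picture's height over the tangent of half this angle, whatever the lens; pixels are square), "cx", "cy" (the principal point, pixels), "cam_to_world" (4x4, takes a point from camera to world coordinates); the wrist camera has in their place "tool_from_camera" (4x4, takes a point from camera to tool coordinates, whose origin is the TCP and whose axes are the flange's). Camera axes: x right, y down, z forward; pixel columns grow to the right and rows downward; lengths in m; the calibration is good to about 2 mm. A picture is of the moment at which its call begins: read the wrist's pose just before it.
- ctrl.sign_off(): hands the job in, once; it reports no verdict.
The state is a dict: "time_s": time; "qpos": joint angles; "dq": joint speeds; "joint_efforts": joint torques, N m; "tool_pos": TCP position; "eef_rot": TCP orientation; "ft_force": force on the tool from outside, world axes, zero at the start; "ft_torque": the same for the moment, N m; "opening": finger opening in m.
Only numpy, scipy, OpenCV 4.12 (cv2) and the standard library are available. Lean on these libraries where they do the work, as an engineer would, in place of code of your own. Each camera call takes 0.05 s, during which the arm holds its last target. There are 200 camera calls.

## Working session

There is one attempt and no reset: what is moved stays moved. The work goes in short steps, Python scripts to look and compute and a tool call to move; the robot and the scene stay as the last step left them, time stands still between calls to the robot, and variables do not carry over. Pictures are saved under pics/ and viewed, about 8 in all and at most 12, crops included, and the job is handed in when it is done.

Besides the shell and the picture viewer there is one more tool, called after "Emit:" by a JSON object that holds its "name" and its "arguments". move_arm: Moves the arm, as the interface text tells. Its arguments: {"type":"object","properties":{"rows":{"type":"array","items":{"type":"object","properties":{"slide":{"type":"array","items":{"type":"number"}},"rotation":{"type":"array","items":{"type":"number"}}}}},"gripper":{"type":"number"},"grip_force":{"type":"number"}},"required":["rows"]}

```bash
mkdir -p pics; cat > h.py <<'E'
import numpy as np, cv2
from station import monitor, vision, ctrl
def cap(name, save=None):
    s=monitor.get_state(); c=vision.capture(name)
    if name=="wrist":
        T=np.eye(4);T[:3,:3]=np.array(s["eef_rot"]).reshape(3,3);T[:3,3]=s["tool_pos"]
        c["M"]=T@np.array(c["tool_from_camera"])
    else: c["M"]=np.array(c["cam_to_world"])
    c["f"]=210/np.tan(np.radians(c["vfov"])/2)
    if save: cv2.imwrite("pics/"+save,c["pixels"])
    return c
def pts(c):
    v,u=np.mgrid[:420,:560]; d=c["depth"]
    P=np.stack([(u-c["cx"])/c["f"]*d,(v-c["cy"])/c["f"]*d,d],-1)
    return P@c["M"][:3,:3].T+c["M"][:3,3]
def ray(c,u,v,z):
    r=c["M"][:3,:3]@np.array([(u-c["cx"])/c["f"],(v-c["cy"])/c["f"],1]); o=c["M"][:3,3]
    return o+r*(z-o[2])/r[2]
E
python3 - <<'E'
from h import *
s=monitor.get_state();print({k:np.round(v,3) for k,v in s.items()})
for n in("scene","top"):
    c=cap(n,n+"0.png");np.save(n+"0.npy",pts(c).astype(np.float32));print(n,c["f"],c["cx"],c["cy"],c["M"].round(3).tolist())
E
```

```text
{'time_s': np.float64(0.0), 'qpos': array([ 1.201,  0.312,  0.014,  1.513, -0.004,  1.319, -0.027]), 'dq': array([ 0.001, -0.   , -0.   ,  0.001,  0.   , -0.001, -0.002]), 'joint_efforts': array([ 0.0000e+00, -3.7991e+01,  1.4600e-01, -2.3059e+01,  1.2000e-02,
        1.4000e-02,  0.0000e+00]), 'tool_pos': array([ 0.177, -0.52 ,  0.303]), 'eef_rot': array([[ 0.947,  0.322, -0.001],
       [ 0.322, -0.947,  0.002],
       [-0.   , -0.002, -1.   ]]), 'ft_force': array([0.501, 0.344, 0.5  ]), 'ft_torque': array([0.018, 0.003, 0.005]), 'opening': np.float64(0.085)}
scene 504.62653412417967 276.5940703734925 215.18451750481827 [[0.568, 0.545, -0.617, 1.169], [0.823, -0.382, 0.42, -0.498], [-0.007, -0.746, -0.666, 0.872], [0.0, 0.0, 0.0, 1.0]]
top 446.39753041280824 284.80676719621664 211.57890229852393 [[0.021, -0.995, 0.101, 0.401], [-1.0, -0.022, -0.01, -0.043], [0.012, -0.1, -0.995, 1.276], [0.0, 0.0, 0.0, 1.0]]
```

View pics/scene0.png

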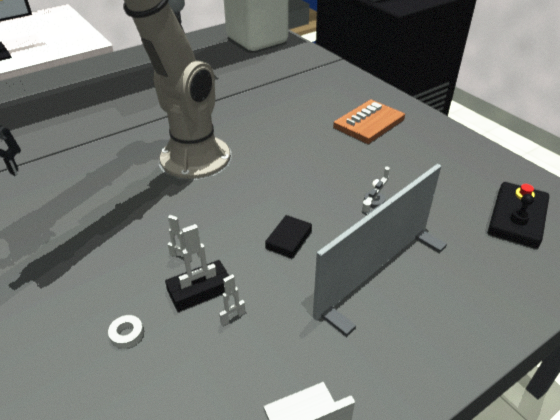

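View pics/top0.png

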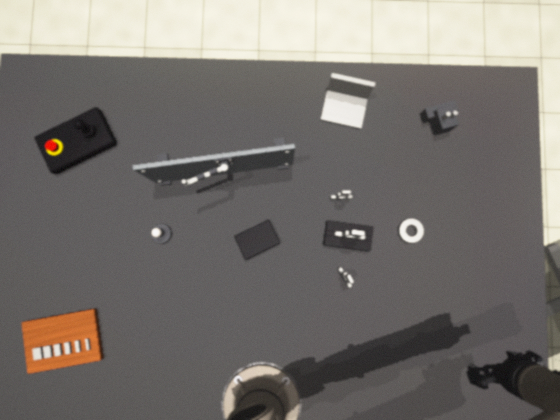

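Scene and top views: the board runs from top (135,166) to (295,148). The hook, nearly folded, is at top (184–230,167–182). Three gauges stand at top (350,234), in the black rack, and at (343,195) and (346,278), small ones outside it. The gauge in the rack is the tallest, so it fits the description. The ring is at (411,230), the case at (257,239) and the ball at (158,232). I'll confirm with an enlarged crop and measure.

```bash
python3 - <<'E'
from h import *
im=cv2.imread("pics/scene0.png");P=np.load("scene0.npy");Pt=np.load("top0.npy");it=cv2.imread("pics/top0.png")
a=cv2.resize(im[200:330,150:260],None,fx=3.6,fy=3.6,interpolation=cv2.INTER_CUBIC)
b=cv2.resize(it[140:200,125:305],None,fx=2.2,fy=2.2,interpolation=cv2.INTER_CUBIC)
b2=cv2.resize(it[180:290,320:380],None,fx=2.2,fy=2.2,interpolation=cv2.INTER_CUBIC)
W=np.zeros((600,800,3),np.uint8)
W[:a.shape[0],:a.shape[1]]=a;W[:b.shape[0],400:400+b.shape[1]]=b[:,:400];W[200:200+b2.shape[0],420:420+b2.shape[1]]=b2
cv2.imwrite("pics/crop1.png",W)
def st(n,m,Q):
    q=Q[m]; 
    if len(q)<3: print(n,len(q));return
    (c,s,ang)=cv2.minAreaRect(q[:,:2].astype(np.float32));d=q[:,:2]-q[:,:2].mean(0)
    u,S,v=np.linalg.svd(d,full_matrices=False)
    print(n,len(q),"c",np.round(c,4),"size",np.round(s,4),"dir",v[0].round(3),"z",q[:,2].min().round(3),q[:,2].max().round(3),"mean",q.mean(0).round(4))
for nm,Q,(boxes) in (("top",Pt,dict(board=(130,145,300,190),tall=(325,218,372,250),far=(328,185,358,205),near=(335,262,358,292))),("scene",P,dict(board=(310,165,445,320),tall=(165,220,230,305)))):
  for k,(x0,y0,x1,y1) in boxes.items():
    M=np.zeros(Q.shape[:2],bool);M[y0:y1,x0:x1]=1
    z=Q[...,2]
    if k=="board":
        st(nm+" boardtop",M&(abs(z-.2)<.006),Q); st(nm+" post",M&(z>.209)&(z<.26),Q)
    else:
        zm=z[M].max(); print(nm,k,"zmax",zm)
        st(nm+k+" tab",M&(z>zm-.012),Q); 
        if k=="tall": st(nm+" rack",M&(abs(z-.036)<.004),Q)
v,u=np.where((Pt[...,2]>.17)&(Pt[...,2]<.25));k=(u>170)&(u<245)&(v>158)&(v<190)
for vv,uu in list(zip(v[k],u[k])): 
    if uu%3==0: print((uu,vv),Pt[vv,uu].round(3),it[vv,uu].max(),end=";")
E
```

```text
top boardtop 1023 c [0.6149 0.1202] size [0.068  0.3998] dir [-0.171  0.985] z 0.194 0.206 mean [0.6343 0.1271 0.2001]
top post 57 c [0.6188 0.0898] size [0.0102 0.2247] dir [-0.398  0.917] z 0.209 0.227 mean [0.5906 0.1531 0.2144]
top tall zmax 1.2763554
toptall tab 5 c [ 0.401  -0.0433] size [0. 0.] dir [-1. -0.] z 1.276 1.276 mean [ 0.401  -0.0433  1.2764]
top rack 812 c [ 0.4645 -0.2328] size [0.1301 0.0699] dir [-0.144 -0.99 ] z 0.032 0.04 mean [ 0.4635 -0.2315  0.0368]
top far zmax 1.2763554
topfar tab 2
top near zmax 0.13499896
topnear tab 28 c [ 0.3496 -0.223 ] size [0.0213 0.0071] dir [-0.846 -0.533] z 0.123 0.135 mean [ 0.3493 -0.2228  0.1299]
scene boardtop 1089 c [0.6201 0.12  ] size [0.0682 0.3976] dir [ 0.18  -0.984] z 0.194 0.206 mean [0.6432 0.1087 0.1986]
scene post 40 c [0.5917 0.1627] size [0.0085 0.0752] dir [ 0.405 -0.914] z 0.209 0.226 mean [0.5847 0.1786 0.216 ]
scene tall zmax 0.87184703
scenetall tab 15 c [ 1.1691 -0.4985] size [0. 0.] dir [-0.97   0.243] z 0.872 0.872 mean [ 1.1691 -0.4985  0.8718]
scene rack 1003 c [ 0.4175 -0.2259] size [0.1302 0.1774] dir
[... 9916 characters left out ...]
 np.int64(181)) [0.579 0.181 0.201] 231;(np.int64(192), np.int64(181)) [0.579 0.173 0.204] 236;(np.int64(195), np.int64(181)) [0.58  0.167 0.198] 180;(np.int64(183), np.int64(182)) [0.573 0.191 0.222] 220;(np.int64(186), np.int64(182)) [0.575 0.185 0.213] 150;(np.int64(189), np.int64(182)) [0.576 0.18  0.204] 222;(np.int64(192), np.int64(182)) [0.577 0.174 0.2  ] 203;(np.int64(183), np.int64(183)) [0.57  0.19  0.226] 164;(np.int64(186), np.int64(183)) [0.573 0.187 0.207] 117;(np.int64(189), np.int64(183)) [0.575 0.181 0.2  ] 187;(np.int64(186), np.int64(184)) [0.571 0.187 0.203] 103;(np.int64(189), np.int64(184)) [0.574 0.183 0.189] 133;(np.int64(186), np.int64(185)) [0.571 0.19  0.192] 104;
```

View pics/crop1.png

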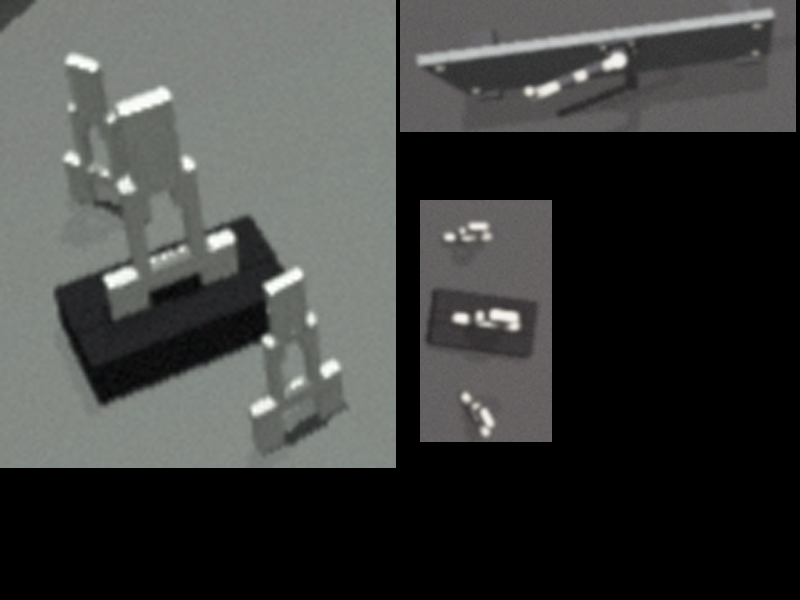

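The crop confirms it: the gauge in the rack at scene (190,250) is clearly larger than the two loose ones at (178,235) and (232,298). The hook has a bright boss, arm, two dark ridges and an end post, and is about 0.27 rad open. Next I go near the hook for a closer look.

```bash
cat >> h.py <<'E'
from scipy.spatial.transform import Rotation as Ro
def go(p,head,maxd=.05,maxa=.16,show=True):
    "delta to TCP p, pointing down, tool y heading (deg)"
    s=monitor.get_state();R=np.array(s["eef_rot"]).reshape(3,3);h=np.radians(head)
    y=np.array([np.cos(h),np.sin(h),0]);z=np.array([0,0,-1.]);Rt=np.stack([np.cross(y,z),y,z],1)
    d=R.T@(np.array(p)-s["tool_pos"]);r=Ro.from_matrix(R.T@Rt).as_rotvec()
    n=int(np.ceil(max(np.linalg.norm(d)/maxd,np.linalg.norm(r)/maxa,1)))
    print("t",round(float(s["time_s"]),2),"pos",np.round(s["tool_pos"],4),"slide",d.round(4),"rot",r.round(3),"n",n,"F",np.round(s["ft_force"],1))
    return d,r,n
E
python3 - <<'E'
from h import *
go((.53,.14,.40),24)
c=cap("wrist");print(c["tool_from_camera"].round(3),c["f"],c["cx"],c["cy"])
Q=np.load("top0.npy");z=Q[...,2]
m=(abs(z-.2)<.006)&(Q[...,0]>.6)
v,u=np.mgrid[:420,:560];m&=(v<172)
# board top: remove the hook area
m&=~((Q[...,0]<.622)&(Q[...,1]<.18)&(Q[...,1]>.08))
print(cv2.minAreaRect(Q[m][:,:2]),cv2.fitLine(Q[m][:,:2],cv2.DIST_HUBER,0,.01,.01).ravel())
Qs=np.load("scene0.npy");
for nm,q in(("t",Q),("s",Qs)):
    k=(abs(q[...,2]-.188)<.008)&(abs(q[...,0]-.46)<.05)&(abs(q[...,1]+.235)<.06);a=q[k];print(nm,len(a),cv2.minAreaRect(a[:,:2]),a.mean(0))
k=(abs(Q[...,2]-.036)<.004)&(abs(Q[...,0]-.46)<.06)&(abs(Q[...,1]+.235)<.09);print(cv2.minAreaRect(Q[k][:,:2]))
E
```

```text
t 0.1 pos [ 0.1769 -0.5203  0.3029] slide [ 0.5469 -0.5116 -0.096 ] rot [-0.002 -0.002 -1.662] n 16 F [ 0.9 -0.5 -0.1]
[[-0.001 -0.949 -0.315  0.081]
 [ 1.    -0.001  0.001  0.   ]
 [-0.001 -0.315  0.949 -0.068]
 [ 0.     0.     0.     1.   ]] 312.0704087822472 279.81846236624614 211.86597458126408Traceback (most recent call last):
  File "<stdin>", line 9, in <module>
cv2.error: OpenCV(4.12.0) /io/opencv/modules/imgproc/src/convhull.cpp:143: error: (-215:Assertion failed) total >= 0 && (depth == CV_32F || depth == CV_32S) in function 'convexHull'
```

Emit:
{"name": "move_arm", "arguments": {"rows": [{"slide":[0.036,-0.034,-0.02],"rotation":[0,0,0]},{"slide":[0.072,-0.068,-0.04],"rotation":[0,0,0]},{"slide":[0.108,-0.102,-0.06],"rotation":[0,0,0]},{"slide":[0.146,-0.137,-0.08],"rotation":[0,0,0]},{"slide":[0.184,-0.172,-0.096],"rotation":[0,0,0]}], "gripper": 0.0}}

```text
time_s: 0.78
tool_pos: [0.2964, -0.2968, 0.4]
eef_rot: [[0.947, 0.322, -0.0], [0.322, -0.947, 0.001], [0.0, -0.001, -1.0]]
ft_force: [0.5, -0.1, 0.3]
opening: 0.0432
```

Emit:
{"name": "move_arm", "arguments": {"rows": [{"slide":[0.036,-0.034,0],"rotation":[0,0,0]},{"slide":[0.072,-0.068,0],"rotation":[0,0,0]},{"slide":[0.108,-0.102,0],"rotation":[0,0,0]},{"slide":[0.146,-0.137,0],"rotation":[0,0,0]},{"slide":[0.184,-0.172,0],"rotation":[0,0,0]}]}}

```text
time_s: 1.4
tool_pos: [0.4156, -0.0732, 0.4002]
eef_rot: [[0.947, 0.321, -0.0], [0.321, -0.947, 0.001], [0.0, -0.001, -1.0]]
ft_force: [0.7, -0.0, 0.1]
opening: 0.0421
```

Emit:
{"name": "move_arm", "arguments": {"rows": [{"slide":[0.036,-0.034,0],"rotation":[0,0,-0.16]},{"slide":[0.072,-0.068,0],"rotation":[0,0,-0.32]},{"slide":[0.108,-0.102,0],"rotation":[0,0,-0.48]},{"slide":[0.146,-0.137,0],"rotation":[0,0,-0.64]},{"slide":[0.18,-0.168,0],"rotation":[0,0,-0.8]}]}}

```text
time_s: 2.02
tool_pos: [0.5326, 0.1452, 0.4]
eef_rot: [[0.424, 0.906, -0.001], [0.906, -0.424, 0.001], [0.0, -0.001, -1.0]]
ft_force: [0.8, -0.4, -0.0]
opening: 0.0426
```

Emit:
{"name": "move_arm", "arguments": {"rows": [{"slide":[0,0,0],"rotation":[0,0,-0.17]},{"slide":[0,0,0],"rotation":[0,0,-0.34]},{"slide":[0,0,0],"rotation":[0,0,-0.51]},{"slide":[0,0,0],"rotation":[0,0,-0.68]},{"slide":[0,0,0],"rotation":[0,0,-0.85]}]}}

```text
time_s: 2.65
tool_pos: [0.5325, 0.145, 0.3995]
eef_rot: [[-0.405, 0.914, -0.001], [0.914, 0.405, 0.0], [0.001, -0.001, -1.0]]
ft_force: [0.2, -0.8, 0.2]
opening: 0.0425
```

```bash
python3 - <<'E'
from h import *
go((.53,.14,.40),24)
c=cap("wrist","w1.png");np.save("w1.npy",pts(c).astype(np.float32))
Q=np.load("top0.npy").reshape(-1,3)
k=(abs(Q[:,2]-.2)<.006)&(Q[:,0]>.59)&~((Q[:,0]<.622)&(Q[:,1]<.2)&(Q[:,1]>.08));a=np.ascontiguousarray(Q[k][:,:2]);print("board",cv2.minAreaRect(a),cv2.fitLine(a,cv2.DIST_HUBER,0,.01,.01).ravel())
for nm,q in(("t",Q),("s",np.load("scene0.npy").reshape(-1,3))):
    k=(abs(q[:,2]-.188)<.008)&(abs(q[:,0]-.46)<.05)&(abs(q[:,1]+.235)<.06);a=np.ascontiguousarray(q[k]);print(nm,len(a),cv2.minAreaRect(np.ascontiguousarray(a[:,:2])) if len(a) else 0,a.mean(0))
k=(abs(Q[:,2]-.036)<.004)&(abs(Q[:,0]-.46)<.06)&(abs(Q[:,1]+.235)<.09);print("rack",cv2.minAreaRect(np.ascontiguousarray(Q[k][:,:2])))
E
```

```text
t 2.65 pos [0.5325 0.145  0.3995] slide [-0.0035 -0.0043 -0.0005] rot [-0.001 -0.001 -0.002] n 1 F [ 0.2 -0.8  0.2]
board ((0.634080171585083, 0.12324845045804977), (0.02923191525042057, 0.3998059034347534), 9.164665222167969) [ 0.15797612 -0.9874429   0.64107215  0.12382732]
t 54 ((0.4645601511001587, -0.23137535154819489), (0.028516149148344994, 0.00991147942841053), 81.57109832763672) [ 0.46434382 -0.23149976  0.19031201]
s 95 ((0.46781298518180847, -0.23094981908798218), (0.029552465304732323, 0.01317607332020998), 82.41229248046875) [ 0.46972644 -0.23124392  0.18642917]
rack ((0.46443307399749756, -0.2331337332725525), (0.13084392249584198, 0.06992045789957047), 83.58321380615234)
```

View pics/w1.png

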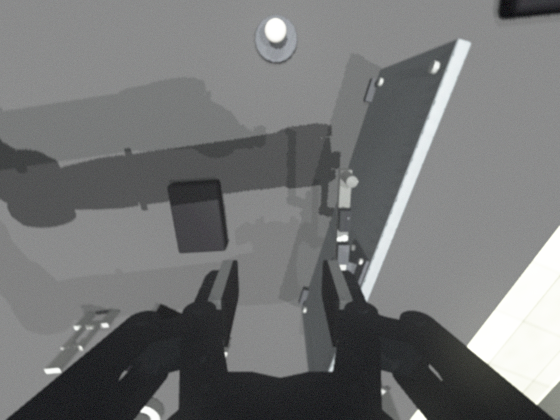

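The wrist view shows the hook at (340–355,170–270), with its post top at about (350,182), the arm bright at (338,195), and the ridges and notch at (343,215–265). I take its points from the depth.

```bash
python3 - <<'E'
from h import *
Q=np.load("w1.npy");im=cv2.imread("pics/w1.png")
z=Q[...,2];M=np.zeros(z.shape,bool);M[160:280,322:362]=1
a=Q[M&(z>.218)&(z<.235)];print("post",len(a),cv2.minAreaRect(np.ascontiguousarray(a[:,:2])),np.median(a,0))
# hinge hypothesis from top cam, profile along arm
Qt=np.load("top0.npy");
p=a[:,:2].mean(0)
for nm,q in(("wrist",Q[M]),("top",Qt[150:190,170:240].reshape(-1,3))):
    k=(q[:,2]>.194)&(q[:,2]<.235)&(np.linalg.norm(q[:,:2]-[.595,.145],axis=1)<.075)
    q=q[k]; 
    if nm=="top":q=q[(q[:,0]-.620+.16*(q[:,1]-.2))<0]
    l=cv2.fitLine(np.ascontiguousarray(q[:,:2]),cv2.DIST_HUBER,0,.01,.01).ravel();d=l[:2]*np.sign(l[1]);print(nm,l,np.degrees(np.arctan2(d[1],d[0])))
    t=(q[:,:2]-p)@d; 
    for b in np.arange(-.115,.01,.004):
        kk=(t>=b)&(t<b+.004)
        if kk.sum(): print(round(b+.002,3),kk.sum(),np.percentile(q[kk,2],[20,80]).round(3),end=" | ")
    print()
E
```

```text
post 127 ((0.574002742767334, 0.1909620761871338), (0.008879358880221844, 0.009104912169277668), 70.8336410522461) [0.57352906 0.19098628 0.22196178]
wrist [ 0.4379165  -0.89901567  0.59142005  0.15187536] 115.971016
-0.105 13 [0.195 0.196] | -0.101 9 [0.195 0.196] | -0.097 6 [0.195 0.196] | -0.093 7 [0.198 0.199] | -0.089 16 [0.198 0.198] | -0.081 37 [0.207 0.207] | -0.077 48 [0.206 0.207] | -0.073 53 [0.207 0.208] | -0.069 54 [0.206 0.208] | -0.065 67 [0.205 0.208] | -0.061 79 [0.198 0.204] | -0.057 47 [0.198 0.199] | -0.053 27 [0.197 0.199] | -0.049 42 [0.204 0.207] | -0.045 58 [0.205 0.208] | -0.041 59 [0.206 0.208] | -0.037 60 [0.206 0.208] | -0.033 58 [0.205 0.208] | -0.029 91 [0.198 0.206] | -0.025 51 [0.197 0.199] | -0.021 54 [0.197 0.199] | -0.017 52 [0.197 0.199] | -0.013 53 [0.197 0.199] | -0.009 37 [0.198 0.199] | -0.005 35 [0.197 0.222] | -0.001 86 [0.212 0.222] | 0.003 134 [0.199 0.222] | 
top [ 0.4145181  -0.9100411   0.59402984  0.14474975] 114.48897
-0.113 1 [0.2 0.2] | -0.109 2 [0.201 0.202] | -0.105 11 [0.199 0.203] | -0.101 11 [0.2   0.202] | -0.097 11 [0.198 0.201] | -0.093 7 [0.199 0.2  ] | -0.089 8 [0.198 0.203] | -0.085 8 [0.199 0.205] | -0.081 10 [0.205 0.211] | -0.077 8 [0.206 0.211] | -0.073 10 [0.204 0.211] | -0.069 10 [0.205 0.209] | -0.065 7 [0.205 0.21 ] | -0.061 8 [0.2   0.203] | -0.057 8 [0.198 0.2  ] | -0.053 7 [0.199 0.2  ] | -0.049 10 [0.203 0.21 ] | -0.045 10 [0.208 0.212] | -0.041 9 [0.203 0.21 ] | -0.037 9 [0.204 0.21 ] | -0.033 9 [0.205 0.21 ] | -0.029 6 [0.2   0.202] | -0.025 8 [0.199 0.202] | -0.021 7 [0.199 0.202] | -0.017 7 [0.2   0.203] | -0.013 8 [0.198 0.201] | -0.009 7 [0.2   0.202] | -0.005 13 [0.201 0.222] | -0.001 12 [0.218 0.226] | 0.003 4 [0.2   0.214] |
```

Notch middle is about 56.5 mm from the post, so about 43.5 mm from the hinge. The hook is at about 0.28 rad. Now I pinch the post from above.

Emit:
{"name": "move_arm", "arguments": {"rows": [{"slide":[0.0125,0.028,0.03],"rotation":[0,0,-0.02]},{"slide":[0.025,0.0565,0.06],"rotation":[0,0,-0.02]},{"slide":[0.025,0.0565,0.09],"rotation":[0,0,-0.02]},{"slide":[0.025,0.0565,0.12],"rotation":[0,0,-0.02]},{"slide":[0.025,0.0565,0.12],"rotation":[0,0,-0.02]}]}}

```text
time_s: 3.32
tool_pos: [0.5727, 0.1896, 0.2764]
eef_rot: [[-0.425, 0.905, -0.008], [0.905, 0.425, -0.002], [0.001, -0.008, -1.0]]
ft_force: [0.4, 0.3, 0.5]
opening: 0.0425
```

Emit:
{"name": "move_arm", "arguments": {"rows": [{"slide":[0,0,0],"rotation":[0,0,0]},{"slide":[0,0,0],"rotation":[0,0,0]},{"slide":[0,0,0],"rotation":[0,0,0]},{"slide":[0,0,0],"rotation":[0,0,0]}], "gripper": -1, "grip_force": 40}}

```text
time_s: 3.82
tool_pos: [0.5737, 0.1901, 0.2778]
eef_rot: [[-0.424, 0.905, -0.004], [0.905, 0.424, -0.001], [0.001, -0.004, -1.0]]
ft_force: [3.3, 1.4, 1.9]
opening: 0.008
```

```bash
python3 - <<'E'
from h import *
s=monitor.get_state();print(s["tool_pos"],s["opening"],s["ft_force"],s["qpos"])
R=np.array(s["eef_rot"]).reshape(3,3);p0=np.array(s["tool_pos"]);H=np.array([.6166,.1005])
r=p0[:2]-H;print("r",np.linalg.norm(r),np.degrees(np.arctan2(r[1],r[0])))
for k in range(1,11):
    a=.13*k;w=Ro.from_euler('z',a).as_matrix();q=H+(w[:2,:2]@r)
    d=R.T@np.array([*(q-p0[:2]),0]);print(k,d.round(4),-a)
E
```

```text
[0.5736847  0.19008305 0.27776017] 0.007980653843043146 [3.27797036 1.36506897 1.86428503] [ 0.18920952  0.57861989 -0.86419835  1.36852824  0.43467403  1.39366752
 -0.23150042]
r 0.099332001169769 115.5970312769005
1 [-0.0009 -0.0129  0.    ] -0.13
2 [-0.0036 -0.0255  0.0001] -0.26
3 [-0.0078 -0.0377  0.0001] -0.39
4 [-0.0135 -0.0492  0.0002] -0.52
5 [-0.0208 -0.0599  0.0002] -0.65
6 [-0.0293 -0.0696  0.0002] -0.78
7 [-0.039  -0.0781  0.0003] -0.91
8 [-0.0498 -0.0852  0.0003] -1.04
9 [-0.0614 -0.0909  0.0003] -1.17
10 [-0.0736 -0.0951  0.0003] -1.3
```

Emit:
{"name": "move_arm", "arguments": {"rows": [{"slide":[-0.0009,-0.0129,0],"rotation":[0,0,-0.13]},{"slide":[-0.0036,-0.0255,0],"rotation":[0,0,-0.26]},{"slide":[-0.0078,-0.0377,0],"rotation":[0,0,-0.39]},{"slide":[-0.0135,-0.0492,0],"rotation":[0,0,-0.52]},{"slide":[-0.0208,-0.0599,0],"rotation":[0,0,-0.65]}]}}

```text
time_s: 4.45
tool_pos: [0.528, 0.1465, 0.2779]
eef_rot: [[-0.888, 0.459, -0.003], [0.459, 0.888, 0.001], [0.003, -0.0, -1.0]]
ft_force: [3.9, 2.7, -3.4]
opening: 0.0077
```

```bash
python3 - <<'E'
from h import *
s=monitor.get_state();print(s["tool_pos"],s["opening"],s["ft_force"],s["qpos"])
R=np.array(s["eef_rot"]).reshape(3,3);p0=np.array(s["tool_pos"]);H=np.array([.6166,.1005])
r=p0[:2]-H;a0=np.arctan2(r[1],r[0]);print("r",np.linalg.norm(r),np.degrees(a0))
for k in range(1,7):
    a=.13*k;q=H+.0993*np.array([np.cos(a0+a),np.sin(a0+a)])
    d=R.T@np.array([*(q-p0[:2]),0]);print(k,d.round(4),-a)
E
```

```text
[0.52801502 0.14652591 0.27787117] 0.007742929670608733 [ 3.92970606  2.65677422 -3.4385323 ] [ 0.41770985  0.52545315 -1.05970888  1.53115174  0.46112345  1.36004499
  0.41094123]
r 0.0998282677547012 152.5450637180374
1 [-0.0013 -0.0129  0.    ] -0.13
2 [-0.0038 -0.0255 -0.    ] -0.26
3 [-0.0079 -0.0378 -0.    ] -0.39
4 [-0.0136 -0.0494 -0.    ] -0.52
5 [-0.0207 -0.0601 -0.    ] -0.65
6 [-0.0291 -0.0699 -0.0001] -0.78
```

Emit:
{"name": "move_arm", "arguments": {"rows": [{"slide":[-0.0012,-0.0129,0],"rotation":[0,0,-0.13]},{"slide":[-0.0038,-0.0255,0],"rotation":[0,0,-0.26]},{"slide":[-0.0079,-0.0378,0],"rotation":[0,0,-0.39]},{"slide":[-0.0136,-0.0494,0],"rotation":[0,0,-0.52]},{"slide":[-0.0195,-0.0585,0],"rotation":[0,0,-0.63]}]}}

```text
time_s: 5.08
tool_pos: [0.5173, 0.0866, 0.2778]
eef_rot: [[-0.988, -0.157, -0.005], [-0.157, 0.988, 0.003], [0.004, 0.004, -1.0]]
ft_force: [0.0, 2.1, -1.8]
opening: 0.0081
```

```bash
python3 - <<'E'
from h import *
s=monitor.get_state();print(s["tool_pos"],s["eef_rot"],s["opening"],s["ft_force"],s["qpos"])
p0=np.array(s["tool_pos"]);H=np.array([.6166,.1005]);r=p0[:2]-H;a0=np.arctan2(r[1],r[0]);print("r",np.linalg.norm(r),np.degrees(a0))
E
```

```text
[0.51732754 0.08664836 0.2778019 ] [[-0.98757762 -0.15705066 -0.00505306]
 [-0.15706786  0.98758261  0.0032067 ]
 [ 0.0044867   0.00396054 -0.99998209]] 0.008055217653983931 [ 0.04290881  2.05592103 -1.75652257] [ 0.63069671  0.54366453 -1.20992271  1.59151365  0.51095259  1.37124776
  1.09154745]
r 0.10023417277386336 -172.05671634744454
```

Emit:
{"name": "move_arm", "arguments": {"rows": [{"slide":[0,-0.002,0],"rotation":[0,0,-0.02]},{"slide":[-0.0002,-0.004,0],"rotation":[0,0,-0.04]},{"slide":[-0.0002,-0.005,0],"rotation":[0,0,-0.05]},{"slide":[-0.0002,-0.006,0],"rotation":[0,0,-0.06]},{"slide":[-0.0002,-0.006,0],"rotation":[0,0,-0.06]}]}}

```text
time_s: 5.7
tool_pos: [0.5178, 0.0833, 0.2778]
eef_rot: [[-0.976, -0.218, -0.005], [-0.218, 0.976, 0.007], [0.004, 0.008, -1.0]]
ft_force: [-0.1, 5.6, -3.5]
opening: 0.0084
```

Emit:
{"name": "move_arm", "arguments": {"rows": [{"slide":[0,-0.005,0],"rotation":[0,0,0.04]},{"slide":[0,-0.008,0],"rotation":[0,0,0.04]},{"slide":[0,-0.008,0],"rotation":[0,0,0.04]}]}}

```text
time_s: 6.08
tool_pos: [0.5179, 0.0824, 0.2779]
eef_rot: [[-0.983, -0.186, -0.006], [-0.186, 0.982, 0.018], [0.003, 0.019, -1.0]]
ft_force: [1.0, 11.6, -5.6]
opening: 0.0081
```

Emit:
{"name": "move_arm", "arguments": {"rows": [{"slide":[0,0,0],"rotation":[0,0,0]},{"slide":[0,0,0],"rotation":[0,0,0]},{"slide":[0,0,0],"rotation":[0,0,0]}], "gripper": 0}}

```text
time_s: 6.45
tool_pos: [0.5182, 0.0812, 0.2779]
eef_rot: [[-0.983, -0.184, -0.006], [-0.184, 0.983, 0.016], [0.003, 0.017, -1.0]]
ft_force: [0.2, 0.7, -0.1]
opening: 0.0425
```

Emit:
{"name": "move_arm", "arguments": {"rows": [{"slide":[0,0,-0.04],"rotation":[0,0,0]},{"slide":[0,0,-0.08],"rotation":[0,0,0]},{"slide":[0,0,-0.12],"rotation":[0,0,0]},{"slide":[0,0,-0.12],"rotation":[0,0,0]}]}}

```text
time_s: 6.95
tool_pos: [0.5201, 0.0796, 0.4012]
eef_rot: [[-0.983, -0.183, 0.0], [-0.183, 0.983, 0.017], [-0.003, 0.017, -1.0]]
ft_force: [-0.4, 0.4, -0.4]
opening: 0.0428
```

```bash
cat > hook.py <<'E'
from h import *
def meas(c,pr,ang,prof=True):
    Q=pts(c).reshape(-1,3);Q=Q[(Q[:,2]>.19)&(Q[:,2]<.24)]
    k=(np.linalg.norm(Q[:,:2]-pr,axis=1)<.016)&(Q[:,2]>.217);a=np.ascontiguousarray(Q[k][:,:2]);pc=np.array(cv2.minAreaRect(a)[0]);print("post",k.sum(),pc.round(4),a.mean(0).round(4),np.median(Q[k][:,2]).round(4))
    d=np.array([np.cos(np.radians(ang)),np.sin(np.radians(ang))]);n=np.array([-d[1],d[0]])
    t=(Q[:,:2]-pc)@d;w=(Q[:,:2]-pc)@n
    k=(t>-.09)&(t<-.012)&(abs(w)<.012)
    # mid-line by binned extremes
    T=[];W=[]
    for b in np.arange(-.088,-.012,.004):
        kk=k&(t>=b)&(t<b+.004)&(Q[:,2]>.194)
        if kk.sum()>4:T.append(b+.002);W.append((np.percentile(w[kk],3)+np.percentile(w[kk],97))/2)
    f=np.polyfit(T,W,1);print("arm heading",ang+np.degrees(np.arctan(f[0])),"offset at post",f[1].round(4),"at notch",np.polyval(f,-.0565).round(4))
    kk=k&(abs(w)<.004)
    print("tops",np.median(Q[kk&(Q[:,2]>.203),2]).round(4),np.median(Q[kk&(Q[:,2]<.203),2]).round(4))
    if prof:
        for b in np.arange(-.088,-.012,.002):
            q=kk&(t>=b)&(t<b+.002)
            if q.sum():print(round(b+.001,3),np.median(Q[q,2]).round(3),end="|")
        print()
E
python3 - <<'E'
from hook import *
s=monitor.get_state();print(s["tool_pos"],s["ft_force"])
for n in("wrist","top","scene"):
    print(n);c=cap(n,n+"2.png");meas(c,(.518,.083),189.5)
E
```

```text
[0.52006764 0.07958067 0.4012288 ] [-0.39720096  0.37138173 -0.44435941]
wristTraceback (most recent call last):
  File "<stdin>", line 4, in <module>
  File "hook.py", line 4, in meas
    k=(np.linalg.norm(Q[:,:2]-pr,axis=1)<.016)&(Q[:,2]>.217);a=np.ascontiguousarray(Q[k][:,:2]);pc=np.array(cv2.minAreaRect(a)[0]);print("post",k.sum(),pc.round(4),a.mean(0).round(4),np.median(Q[k][:,2]).round(4))
                                                                                                            ~~~~~~~~~~~~~~~^^^
cv2.error: OpenCV(4.12.0) /io/opencv/modules/imgproc/src/convhull.cpp:143: error: (-215:Assertion failed) total >= 0 && (depth == CV_32F || depth == CV_32S) in function 'convexHull'
```

View pics/wrist2.png

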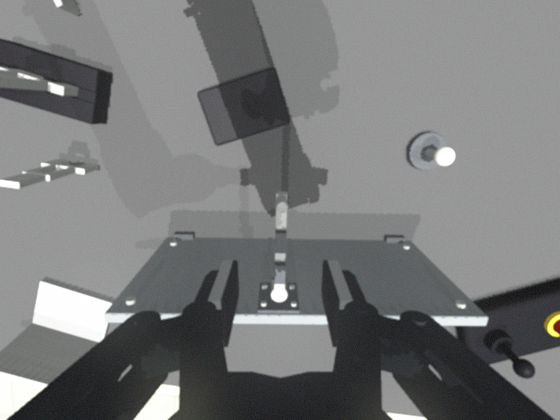

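The hook stands square to the board, from (281,200) to (279,292). Fixing the float type and rerunning.

```bash
sed -i 's/ascontiguousarray(Q\[k\]\[:,:2\])/ascontiguousarray(Q[k][:,:2],np.float32)/' hook.py
python3 - <<'E'
from hook import *
for n in("wrist","top","scene"):
    print(n);c=cap(n);meas(c,(.518,.083),189.5)
    if n=="scene":go((.4645,-.2314,.40),-7.5)
    Q=pts(c).reshape(-1,3)
    if n!="wrist":
        k=(abs(Q[:,2]-.2)<.004)&(abs(Q[:,0]-.63)<.045)&(abs(Q[:,1]-.12)<.21)&~((Q[:,0]<.625)&(abs(Q[:,1]-.1)<.03));print("board",cv2.minAreaRect(np.ascontiguousarray(Q[k][:,:2],np.float32)))
E
```

```text
wrist
post 120 [0.5159 0.083 ] [0.5157 0.0828] 0.2218
arm heading 189.19549671850777 offset at post 0.0003 at notch 0.0006
tops 0.2069 0.1982
-0.083 0.206|-0.081 0.207|-0.079 0.207|-0.077 0.207|-0.075 0.207|-0.073 0.207|-0.071 0.207|-0.069 0.207|-0.067 0.207|-0.065 0.207|-0.063 0.203|-0.061 0.198|-0.059 0.198|-0.057 0.198|-0.055 0.198|-0.051 0.206|-0.049 0.207|-0.047 0.207|-0.045 0.207|-0.043 0.207|-0.041 0.207|-0.039 0.207|-0.037 0.207|-0.035 0.207|-0.033 0.207|-0.031 0.207|-0.029 0.2|-0.027 0.198|-0.025 0.198|-0.023 0.198|-0.021 0.198|-0.019 0.198|-0.017 0.198|-0.015 0.198|-0.013 0.198|
top
post 0 [0. 0.] [nan nan] nan
arm heading 176.5220511910729 offset at post -0.0154 at notch -0.0023
tops 0.2183 0.1972
-0.079 0.224|-0.077 0.215|-0.075 0.2|-0.073 0.215|
board ((0.6403762698173523, 0.12408781796693802), (0.0161361675709486, 0.39911866188049316), 9.282268524169922)
scene
post 21 [0.5215 0.0835] [0.5221 0.083 ] 0.222
arm heading 189.24584080692298 offset at post 0.0006 at notch 0.0009
tops 0.2076 0.1984
-0.087 0.198|-0.085 0.199|-0.083 0.2|-0.081 0.201|-0.079 0.203|-0.077 0.207|-0.
[... 322 characters left out ...]
.025 0.196|-0.023 0.199|-0.021 0.199|-0.019 0.199|-0.017 0.195|-0.015 0.199|-0.013 0.196|
t 7.15 pos [0.5186 0.0784 0.3965] slide [ 0.1101 -0.2945 -0.0077] rot [ 0.006 -0.019  1.886] n 12 F [ 0.1 -0.4 -0.2]
board ((0.6371090412139893, 0.12475614994764328), (0.03151421248912811, 0.3992573022842407), 9.260727882385254)hook.py:4: RuntimeWarning: Mean of empty slice.
  k=(np.linalg.norm(Q[:,:2]-pr,axis=1)<.016)&(Q[:,2]>.217);a=np.ascontiguousarray(Q[k][:,:2],np.float32);pc=np.array(cv2.minAreaRect(a)[0]);print("post",k.sum(),pc.round(4),a.mean(0).round(4),np.median(Q[k][:,2]).round(4))
  ret = um.true_divide(
  return _methods._mean(a, axis=axis, dtype=dtype,
  ret = ret.dtype.type(ret / rcount)
```

Emit:
{"name": "move_arm", "arguments": {"rows": [{"slide":[0.018,-0.049,-0.002],"rotation":[0,0,0.17]},{"slide":[0.037,-0.098,-0.004],"rotation":[0,0,0.34]},{"slide":[0.055,-0.147,-0.006],"rotation":[0,0,0.51]},{"slide":[0.073,-0.196,-0.008],"rotation":[0,0,0.68]},{"slide":[0.092,-0.245,-0.008],"rotation":[0,0,0.85]}]}}

```text
time_s: 7.78
tool_pos: [0.4721, -0.1814, 0.3999]
eef_rot: [[-0.783, 0.622, -0.011], [0.622, 0.783, 0.015], [0.018, 0.005, -1.0]]
ft_force: [0.3, -0.6, -0.3]
opening: 0.0427
```

Emit:
{"name": "move_arm", "arguments": {"rows": [{"slide":[0,0,0],"rotation":[0,0,0.17]},{"slide":[0,0,0],"rotation":[0,0,0.34]},{"slide":[0,0,0],"rotation":[0,0,0.51]},{"slide":[0,0,0],"rotation":[0,0,0.68]},{"slide":[0,0,0],"rotation":[0,0,0.85]}]}}

```text
time_s: 8.4
tool_pos: [0.4714, -0.1818, 0.3983]
eef_rot: [[-0.043, 0.999, -0.014], [0.999, 0.043, 0.016], [0.017, -0.013, -1.0]]
ft_force: [-0.8, -0.1, -0.3]
opening: 0.0426
```

```bash
python3 - <<'E'
from h import *
go((.4645,-.2314,.35),-7.5);print(monitor.get_state()["qpos"])
c=cap("wrist","w3.png");Q=pts(c).reshape(-1,3)
k=(abs(Q[:,2]-.188)<.006)&(np.linalg.norm(Q[:,:2]-[.4645,-.231],axis=1)<.03);a=np.ascontiguousarray(Q[k][:,:2],np.float32);print(k.sum(),cv2.minAreaRect(a),Q[k].mean(0))
k=(abs(Q[:,2]-.036)<.004)&(abs(Q[:,0]-.46)<.06)&(abs(Q[:,1]+.235)<.09);print("rack",cv2.minAreaRect(np.ascontiguousarray(Q[k][:,:2],np.float32)))
E
```

```text
t 8.4 pos [ 0.4714 -0.1818  0.3983] slide [-0.0501 -0.0084  0.0475] rot [-0.015 -0.016  0.174] n 2 F [-0.8 -0.1 -0.3]
[ 0.98871908  0.29292177 -0.85482495  1.40449111  0.20560883  1.55852014
  0.19257728]
306 ((0.46385547518730164, -0.2310563325881958), (0.030145248398184776, 0.010032816790044308), 83.23624420166016) [ 0.46392091 -0.2299561   0.18772448]
rack ((0.4636821150779724, -0.23166105151176453), (0.12965521216392517, 0.06975632160902023), 83.3697738647461)
```

Emit:
{"name": "move_arm", "arguments": {"rows": [{"slide":[-0.025,-0.004,0.02],"rotation":[-0.008,-0.008,0.08]},{"slide":[-0.05,-0.0085,0.04],"rotation":[-0.015,-0.016,0.16]},{"slide":[-0.05,-0.0085,0.0475],"rotation":[-0.015,-0.016,0.16]},{"slide":[-0.05,-0.0085,0.0475],"rotation":[-0.015,-0.016,0.16]}]}}

```text
time_s: 8.95
tool_pos: [0.4641, -0.2299, 0.3495]
eef_rot: [[0.117, 0.993, -0.001], [0.993, -0.117, 0.002], [0.002, -0.001, -1.0]]
ft_force: [0.0, 0.4, -0.1]
opening: 0.0426
```

```bash
python3 - <<'E'
from h import *
go((.4638,-.2311,.224),-6.7)
E
```

```text
t 8.95 pos [ 0.4641 -0.2299  0.3495] slide [-0.0014 -0.      0.1255] rot [-0.001 -0.002 -0.   ] n 3 F [ 0.   0.4 -0.1]
```

Emit:
{"name": "move_arm", "arguments": {"rows": [{"slide":[-0.0014,0,0.04],"rotation":[0,-0.002,0]},{"slide":[-0.0014,0,0.08],"rotation":[0,-0.002,0]},{"slide":[-0.0014,0,0.11],"rotation":[0,-0.002,0]},{"slide":[-0.0014,0,0.1255],"rotation":[0,-0.002,0]},{"slide":[-0.0014,0,0.1255],"rotation":[0,-0.002,0]}]}}

```text
time_s: 9.57
tool_pos: [0.464, -0.2303, 0.224]
eef_rot: [[0.115, 0.993, -0.002], [0.993, -0.115, 0.001], [0.0, -0.002, -1.0]]
ft_force: [-0.2, -0.2, 0.7]
opening: 0.0427
```

Emit:
{"name": "move_arm", "arguments": {"rows": [{"slide":[0,0,0],"rotation":[0,0,0]},{"slide":[0,0,0],"rotation":[0,0,0]},{"slide":[0,0,0],"rotation":[0,0,0]},{"slide":[0,0,0],"rotation":[0,0,0]}], "gripper": -1, "grip_force": 40}}

```text
time_s: 10.07
tool_pos: [0.465, -0.2303, 0.2255]
eef_rot: [[0.115, 0.993, 0.001], [0.993, -0.115, -0.001], [-0.0, 0.001, -1.0]]
ft_force: [0.0, 0.5, 6.2]
opening: 0.0095
```

```bash
python3 - <<'E'
from h import *
go((.4638,-.2311,.224),-6.7);print(monitor.get_state()["opening"])
E
```

```text
t 10.07 pos [ 0.465  -0.2303  0.2255] slide [-0.0009 -0.0011  0.0015] rot [0.001 0.    0.002] n 1 F [0.  0.5 6.2]
0.009542579597927455
```

Emit:
{"name": "move_arm", "arguments": {"rows": [{"slide":[0,0,-0.02],"rotation":[0,0,0]},{"slide":[0,0,-0.05],"rotation":[0,0,0]},{"slide":[0,0,-0.09],"rotation":[0,0,0]},{"slide":[0,0,-0.125],"rotation":[0,0,0]},{"slide":[0,0,-0.125],"rotation":[0,0,0]}]}}

```text
time_s: 10.7
tool_pos: [0.466, -0.2303, 0.3527]
eef_rot: [[0.115, 0.993, 0.006], [0.993, -0.115, -0.003], [-0.002, 0.006, -1.0]]
ft_force: [0.7, 0.1, -3.6]
opening: 0.0098
```

```bash
python3 - <<'E'
from h import *
go((.478,.0774,.350),9.2);s=monitor.get_state();print(s["opening"],s["qpos"])
E
```

```text
t 10.7 pos [ 0.466  -0.2303  0.3527] slide [ 0.3071 -0.0234  0.0018] rot [ 0.006  0.003 -0.275] n 7 F [ 0.7  0.1 -3.6]
0.009765030929882935 [ 1.03582652  0.31293783 -0.80079463  1.48360163  0.22625352  1.43330584
  0.11493273]
```

Emit:
{"name": "move_arm", "arguments": {"rows": [{"slide":[0.03,-0.002,0],"rotation":[0,0,-0.05]},{"slide":[0.08,-0.006,0],"rotation":[0.002,0.001,-0.1]},{"slide":[0.13,-0.01,0],"rotation":[0.003,0.002,-0.15]},{"slide":[0.18,-0.013,0],"rotation":[0.004,0.003,-0.2]},{"slide":[0.22,-0.017,0],"rotation":[0.006,0.003,-0.275]}]}}

```text
time_s: 11.32
tool_pos: [0.4727, -0.0062, 0.3503]
eef_rot: [[-0.166, 0.986, -0.003], [0.986, 0.166, 0.001], [0.001, -0.003, -1.0]]
ft_force: [-0.2, 0.3, -2.1]
opening: 0.0091
```

```bash
python3 - <<'E'
from h import *
go((.478,.0774,.350),9.2)
E
```

```text
t 11.32 pos [ 0.4727 -0.0062  0.3503] slide [0.0816 0.0191 0.0004] rot [-0.003 -0.001  0.006] n 2 F [-0.2  0.3 -2.1]
```

Emit:
{"name": "move_arm", "arguments": {"rows": [{"slide":[0.03,0.007,0],"rotation":[-0.003,-0.001,0.006]},{"slide":[0.06,0.014,0],"rotation":[-0.003,-0.001,0.006]},{"slide":[0.0816,0.019,0],"rotation":[-0.003,-0.001,0.006]},{"slide":[0.0816,0.019,0],"rotation":[-0.003,-0.001,0.006]},{"slide":[0.0816,0.019,0],"rotation":[-0.003,-0.001,0.006]}]}}

```text
time_s: 11.95
tool_pos: [0.4772, 0.0765, 0.3492]
eef_rot: [[-0.16, 0.987, -0.003], [0.987, 0.16, -0.001], [-0.001, -0.003, -1.0]]
ft_force: [0.8, -0.1, -2.7]
opening: 0.0097
```

```bash
python3 - <<'E'
from h import *
go((.478,.0774,.350),9.2)
ims=[]
for n,bx in(("scene",(280,120,400,260)),("top",(150,140,310,260))):
    c=cap(n);Q=pts(c);np.save(n+"4.npy",Q.astype(np.float32));x0,y0,x1,y1=bx
    ims.append(cv2.resize(c["pixels"][y0:y1,x0:x1],(400,int(400*(y1-y0)/(x1-x0))),interpolation=cv2.INTER_CUBIC))
h=max(i.shape[0] for i in ims);cv2.imwrite("pics/c4.png",np.hstack([np.pad(i,((0,h-i.shape[0]),(0,0),(0,0))) for i in ims]))
Q=np.load("scene4.npy").reshape(-1,3)
d=np.array([np.cos(np.radians(9.2)),np.sin(np.radians(9.2))]);n=np.array([-d[1],d[0]])
s=monitor.get_state();g=np.array(s["tool_pos"])[:2]
t=(Q[:,:2]-g)@d;w=(Q[:,:2]-g)@n
k=(abs(t)<.015)&(abs(w)<.06)&(Q[:,2]>.1)&(Q[:,2]<.27)
for z in np.arange(.12,.27,.008):
    kk=k&(abs(Q[:,2]-z)<.004)
    if kk.sum():print(round(z,3),kk.sum(),"w",w[kk].min().round(4),w[kk].max().round(4),"t",np.percentile(t[kk],[5,95]).round(4), "gap",np.round(np.sort(w[kk])[np.argmax(np.diff(np.sort(w[kk]))):][:2],4))
p=(np.array([.516,.083])-g);print("post rel",p@d,p@n)
k=(t>.02)&(t<.12)&(abs(w)<.02)&(Q[:,2]>.19)&(Q[:,2]<.23)
for b in np.arange(.02,.12,.008):
    kk=k&(abs(t-b)<.004)
    if kk.sum()>3:print("arm",round(b,3),np.percentile(w[kk],[3,97]).round(4),Q[kk,2].max().round(3))
E
```

```text
t 11.95 pos [0.4772 0.0765 0.3492] slide [ 0.0007  0.0009 -0.0008] rot [-0.003  0.001  0.   ] n 1 F [ 0.8 -0.1 -2.7]
0.128 4 w -0.0279 0.0381 t [0.0028 0.0063] gap [-0.024   0.0184]
0.136 47 w -0.0435 0.037 t [-0.0016  0.0081] gap [-0.0179  0.0163]
0.144 48 w -0.0408 0.0346 t [-0.0012  0.0087] gap [-0.02    0.0162]
0.152 46 w -0.0426 0.0351 t [-0.0015  0.0093] gap [-0.0215  0.0151]
0.16 47 w -0.0418 0.0332 t [-0.0019  0.0085] gap [-0.0211  0.015 ]
0.168 58 w -0.0433 0.0368 t [0.001  0.0088] gap [-0.0019  0.003 ]
0.176 78 w -0.0429 0.0389 t [0.0017 0.0088] gap [-0.0072 -0.0018]
0.184 115 w -0.0413 0.0398 t [-0.0026  0.0086] gap [0.0191 0.022 ]
0.192 37 w -0.0254 0.0193 t [-0.0023  0.0083] gap [-0.0103  0.0111]
0.2 36 w -0.0234 0.0222 t [-0.0025  0.0084] gap [-0.0153  0.0106]
0.208 33 w -0.0256 0.0217 t [-0.0008  0.0085] gap [-0.0147  0.0099]
0.216 37 w -0.0258 0.0219 t [-0.0013  0.0082] gap [-0.0146  0.01  ]
0.224 29 w -0.0253 0.0201 t [0.0005 0.0079] gap [-0.0158  0.0112]
0.232 46 w -0.0236 0.0197 t [-0.0011  0.0085] gap [-0.011   0.0043]
0.24 43 w -0.025 0.0232 t [-0.0009  0.0085] gap [-0.0056  0.0054]
0.248 50 w -0.0248 0.0227 t [-0.0007  0.0089] gap [0.0194 0.0227]
0.256 57 w -0.025 0.0212 t [-0.002  0.009] gap [-0.0075 -0.0033]
0.264 39 w -0.0176 0.0132 t [0.0007 0.0088] gap [0.0038 0.0072]
post rel 0.03890463986158274 0.0008771006017662583
arm 0.036 [-0.004  -0.0012] 0.201
arm 0.044 [-0.0041  0.0037] 0.225
arm 0.052 [-0.005   0.0057] 0.225
arm 0.06 [-0.0056  0.0051] 0.2
arm 0.068 [-0.0053  0.004 ] 0.199
arm 0.076 [-0.0051  0.006 ] 0.21
arm 0.084 [-0.0045  0.0047] 0.209
arm 0.092 [-0.0055  0.0065] 0.209
arm 0.1 [-0.006   0.0035] 0.201
arm 0.108 [-0.0051  0.0061] 0.209
arm 0.116 [-0.0051  0.0047] 0.21
```

View pics/c4.png

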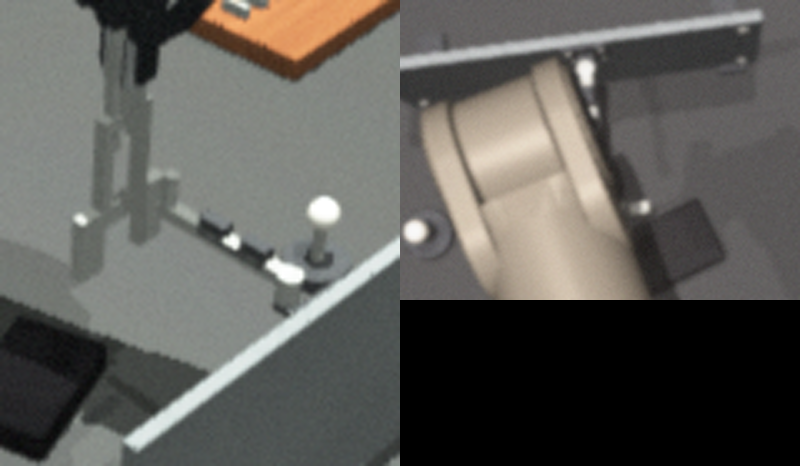

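The scene crop (left) shows the gauge held upright at (125,180), square in front of the post and arm (170–290,210–275); the top view is blocked by the arm. In the scene depth the gauge sits about 2 mm to −w of the arm, and the wrist estimate gives 1.8 mm. I shift it and pass over the post.

Emit:
{"name": "move_arm", "arguments": {"rows": [{"slide":[0.002,0,0],"rotation":[-0.003,0.001,0]},{"slide":[0.002,0.012,0],"rotation":[-0.003,0.001,0]},{"slide":[0.002,0.026,0],"rotation":[-0.003,0.001,0]},{"slide":[0.002,0.04,0],"rotation":[-0.003,0.001,0]},{"slide":[0.002,0.052,0],"rotation":[-0.003,0.001,0]}]}}

```text
time_s: 12.68
tool_pos: [0.53, 0.0863, 0.3492]
eef_rot: [[-0.158, 0.987, 0.001], [0.987, 0.158, 0.001], [0.001, 0.001, -1.0]]
ft_force: [-0.2, -0.8, -2.0]
opening: 0.0093
```

```bash
python3 - <<'E'
from h import *
d=np.array([np.cos(np.radians(9.2)),np.sin(np.radians(9.2))]);n=np.array([-d[1],d[0]])
T=np.array([.4772,.0765])+.0955*d+.0021*n;print(T)
go((*T,.349),9.2)
E
```

```text
[0.57113576 0.09384164]
t 12.68 pos [0.53   0.0863 0.3492] slide [0.0009 0.0418 0.0003] rot [ 0.001 -0.001 -0.002] n 1 F [-0.2 -0.8 -2. ]
```

Emit:
{"name": "move_arm", "arguments": {"rows": [{"slide":[0.001,0.012,0],"rotation":[0,0,0]},{"slide":[0.001,0.027,0],"rotation":[0,0,0]},{"slide":[0.001,0.0418,0],"rotation":[0,0,0]},{"slide":[0.001,0.0418,0.01],"rotation":[0,0,0]},{"slide":[0.001,0.0418,0.02],"rotation":[0,0,0]}]}}

```text
time_s: 13.3
tool_pos: [0.5707, 0.0942, 0.3282]
eef_rot: [[-0.159, 0.987, -0.001], [0.987, 0.159, 0.001], [0.001, -0.001, -1.0]]
ft_force: [-0.0, -0.8, -2.3]
opening: 0.0098
```

Emit:
{"name": "move_arm", "arguments": {"rows": [{"slide":[0,0,0.005],"rotation":[0,0,0]},{"slide":[0,0,0.005],"rotation":[0,0,0]}]}}

```text
time_s: 13.55
tool_pos: [0.57, 0.0938, 0.3224]
eef_rot: [[-0.159, 0.987, -0.002], [0.987, 0.159, 0.0], [0.001, -0.002, -1.0]]
ft_force: [0.6, -0.7, -3.1]
opening: 0.0095
```

```bash
cat > rel.py <<'E'
from h import *
d=np.array([np.cos(np.radians(9.2)),np.sin(np.radians(9.2))]);n=np.array([-d[1],d[0]])
T=np.array([.4772,.0765])+.0955*d+.0021*n
def rel():
    go((*T,.3033),9.2)
    s=monitor.get_state();g=np.array(s["tool_pos"])[:2];e=T-g
    c=cap("scene");Q=pts(c).reshape(-1,3);t=(Q[:,:2]-g)@d;w=(Q[:,:2]-g)@n;z=Q[:,2]
    for nm,z0,z1 in(("tab",.238,.262),("frame",.150,.186),("jaw",.095,.12)):
        k=(abs(t)<.014)&(abs(w)<.055)&(z>z0)&(z<z1)
        if k.sum()>10:
            print(nm,k.sum(),"w",np.percentile(w[k],[2,98]).round(4),np.percentile(w[k],[2,98]).mean().round(4),"t",np.percentile(t[k],[3,97]).round(4))
    for a,b in((-.06,-.012),(.012,.04)):
        k=(t>a)&(t<b)&(abs(w)<.012)&(z>.19)&(z<.212);print("arm w",k.sum(),np.percentile(w[k],[2,98]).round(4),np.percentile(w[k],[2,98]).mean().round(4))
    return c
E
python3 - <<'E'
from rel import *
rel();print(monitor.get_state()["qpos"].round(2) if hasattr(monitor.get_state()["qpos"],"round") else 0)
E
```

```text
t 13.55 pos [0.57   0.0938 0.3224] slide [-0.0001  0.0012  0.0191] rot [-0.002 -0.001 -0.001] n 1 F [ 0.6 -0.7 -3.1]
tab 81 w [-0.0176  0.0007] -0.0085 t [-0.0075  0.0136]
frame 203 w [-0.0413  0.0206] -0.0104 t [-0.0019  0.009 ]
jaw 88 w [-0.0414  0.0357] -0.0029 t [-0.0011  0.0087]
arm w 115 [-0.0083  0.0039] -0.0022
arm w 114 [-0.0091  0.0039] -0.0026
[ 0.4   0.51 -0.92  1.37  0.4   1.46 -0.34]
```

```bash
sed -i 's/("frame",.150,.186)/("frame",.165,.187)/; s/(z>.19)&(z<.212)/(z>.1965)\&(z<.212)/' rel.py
python3 - <<'E'
from rel import *
c=rel();x=cv2.resize(c["pixels"][150:260,310:400],(490,600),interpolation=cv2.INTER_CUBIC);cv2.imwrite("pics/c5.png",x)
E
```

```text
t 13.6 pos [0.5704 0.0939 0.323 ] slide [-0.0002  0.0008  0.0197] rot [-0.001 -0.001 -0.002] n 1 F [ 0.  -0.1 -2. ]
tab 86 w [-0.0175  0.0084] -0.0045 t [-0.0102  0.0134]
frame 58 w [-0.0242  0.0129] -0.0056 t [-0.0023  0.0095]
jaw 88 w [-0.0424  0.038 ] -0.0022 t [-0.0012  0.009 ]
arm w 79 [-0.0085  0.0042] -0.0021
arm w 85 [-0.0086  0.0037] -0.0025
```

View pics/c5.png

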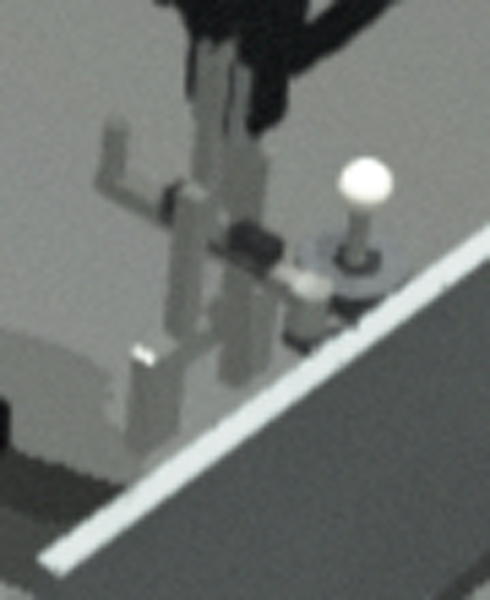

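The crop shows the arm passing through the gauge's window, with a ridge visible on each side of the gauge at (180,205) and (255,245). Gauge (−2.2 mm) and arm (−2.1 to −2.5 mm) are level sideways. Lowering slowly.

Emit:
{"name": "move_arm", "arguments": {"rows": [{"slide":[0,0.0008,0.003],"rotation":[0,0,0]},{"slide":[0,0.0008,0.006],"rotation":[0,0,0]},{"slide":[0,0.0008,0.008],"rotation":[0,0,0]},{"slide":[0,0.0008,0.0095],"rotation":[0,0,0]}]}}

```text
time_s: 14.15
tool_pos: [0.5713, 0.0941, 0.3137]
eef_rot: [[-0.158, 0.987, -0.001], [0.987, 0.158, 0.001], [0.001, -0.0, -1.0]]
ft_force: [-0.9, -0.3, -1.6]
opening: 0.0096
```

Emit:
{"name": "move_arm", "arguments": {"rows": [{"slide":[0,0,0.001],"rotation":[0,0,0]},{"slide":[0,0,0.002],"rotation":[0,0,0]},{"slide":[0,0,0.002],"rotation":[0,0,0]}]}}

```text
time_s: 14.52
tool_pos: [0.5713, 0.0941, 0.3116]
eef_rot: [[-0.158, 0.987, -0.001], [0.987, 0.158, 0.001], [0.001, -0.001, -1.0]]
ft_force: [0.0, 0.9, -2.6]
opening: 0.0097
```

Emit:
{"name": "move_arm", "arguments": {"rows": [{"slide":[0,0,0.001],"rotation":[0,0,0]},{"slide":[0,0,0.002],"rotation":[0,0,0]},{"slide":[0,0,0.002],"rotation":[0,0,0]}]}}

```text
time_s: 14.9
tool_pos: [0.5713, 0.0941, 0.3095]
eef_rot: [[-0.158, 0.987, -0.001], [0.987, 0.158, 0.001], [0.001, -0.001, -1.0]]
ft_force: [-0.4, -1.0, -3.4]
opening: 0.0095
```

Emit:
{"name": "move_arm", "arguments": {"rows": [{"slide":[0,0,0.001],"rotation":[0,0,0]},{"slide":[0,0,0.0015],"rotation":[0,0,0]},{"slide":[0,0,0.0015],"rotation":[0,0,0]}]}}

```text
time_s: 15.28
tool_pos: [0.5712, 0.0941, 0.308]
eef_rot: [[-0.158, 0.987, -0.001], [0.987, 0.158, 0.001], [0.001, -0.001, -1.0]]
ft_force: [-0.3, -0.9, -2.9]
opening: 0.0094
```

No contact and full weight carried 4 mm below the ridge-top height, so it is already in the notch. I continue down to the arm.

Emit:
{"name": "move_arm", "arguments": {"rows": [{"slide":[0,0,0.001],"rotation":[0,0,0]},{"slide":[0,0,0.002],"rotation":[0,0,0]},{"slide":[0,0,0.002],"rotation":[0,0,0]}]}}

```text
time_s: 15.65
tool_pos: [0.5712, 0.094, 0.3058]
eef_rot: [[-0.158, 0.987, -0.001], [0.987, 0.158, 0.001], [0.001, -0.001, -1.0]]
ft_force: [-0.4, 0.1, -2.3]
opening: 0.0097
```

Emit:
{"name": "move_arm", "arguments": {"rows": [{"slide":[0,0,0.001],"rotation":[0,0,0]},{"slide":[0,0,0.002],"rotation":[0,0,0]},{"slide":[0,0,0.002],"rotation":[0,0,0]}]}}

```text
time_s: 16.02
tool_pos: [0.5711, 0.094, 0.3037]
eef_rot: [[-0.158, 0.987, -0.002], [0.987, 0.158, 0.001], [0.001, -0.001, -1.0]]
ft_force: [-0.0, 0.1, -2.8]
opening: 0.0094
```

Emit:
{"name": "move_arm", "arguments": {"rows": [{"slide":[0,0,0.0007],"rotation":[0,0,0]},{"slide":[0,0,0.0015],"rotation":[0,0,0]},{"slide":[0,0,0.0015],"rotation":[0,0,0]}]}}

```text
time_s: 16.4
tool_pos: [0.5712, 0.0941, 0.3034]
eef_rot: [[-0.158, 0.987, -0.0], [0.987, 0.158, 0.0], [0.0, -0.0, -1.0]]
ft_force: [-1.3, -0.5, 5.4]
opening: 0.0097
```

Emit:
{"name": "move_arm", "arguments": {"rows": [{"slide":[0,0,0.0007],"rotation":[0,0,0]},{"slide":[0,0,0.0012],"rotation":[0,0,0]},{"slide":[0,0,0.0012],"rotation":[0,0,0]}]}}

```text
time_s: 16.77
tool_pos: [0.5711, 0.0942, 0.3034]
eef_rot: [[-0.158, 0.987, 0.0], [0.987, 0.158, -0.0], [-0.0, 0.0, -1.0]]
ft_force: [-3.3, -0.9, 7.0]
opening: 0.0096
```

Firm contact at TCP z = 0.3034 against 0.3033 predicted for fully home. I release the gauge, rise and check.

Emit:
{"name": "move_arm", "arguments": {"rows": [{"slide":[0,0,0],"rotation":[0,0,0]},{"slide":[0,0,0],"rotation":[0,0,0]},{"slide":[0,0,0],"rotation":[0,0,0]},{"slide":[0,0,0],"rotation":[0,0,0]}], "gripper": 0}}

```text
time_s: 17.27
tool_pos: [0.5711, 0.0942, 0.3031]
eef_rot: [[-0.158, 0.987, 0.0], [0.987, 0.158, 0.0], [0.0, 0.0, -1.0]]
ft_force: [-0.2, -0.1, -0.8]
opening: 0.0426
```

Emit:
{"name": "move_arm", "arguments": {"rows": [{"slide":[0,0,-0.01],"rotation":[0,0,0]},{"slide":[0,0,-0.03],"rotation":[0,0,0]},{"slide":[0,0,-0.06],"rotation":[0,0,0]},{"slide":[0,0,-0.1],"rotation":[0,0,0]},{"slide":[0,0,-0.13],"rotation":[0,0,0]}]}}

```text
time_s: 17.9
tool_pos: [0.5711, 0.0945, 0.4357]
eef_rot: [[-0.158, 0.987, 0.003], [0.987, 0.158, 0.001], [0.001, 0.003, -1.0]]
ft_force: [0.4, -0.4, 0.4]
opening: 0.0426
```

```bash
python3 - <<'E'
from rel import *
c=rel();x=cv2.resize(c["pixels"][150:260,310:400],(490,600),interpolation=cv2.INTER_CUBIC);cv2.imwrite("pics/c6.png",x)
Q=pts(c).reshape(-1,3);k=(np.linalg.norm(Q[:,:2]-T,axis=1)<.025)&(Q[:,2]>.24)&(Q[:,2]<.3);print("tab top",k.sum(),np.percentile(Q[k],[97],axis=0),np.median(Q[k],0))
a=Q[(Q[:,2]>.255)&k];b=Q[(np.linalg.norm(Q[:,:2]-T,axis=1)<.06)&(Q[:,2]>.09)&(Q[:,2]<.12)]
print("t/w high",np.median((a[:,:2]-T)@d),np.median((a[:,:2]-T)@n),"low",np.median((b[:,:2]-T)@d),np.median((b[:,:2]-T)@n))
E
```

```text
t 17.9 pos [0.5711 0.0945 0.4357] slide [-0.0007 -0.0005  0.1324] rot [ 0.003 -0.001 -0.002] n 3 F [ 0.4 -0.4  0.4]
tab 113 w [-0.0177  0.0122] -0.0027 t [-0.0004  0.0091]
frame 62 w [-0.0257  0.0133] -0.0062 t [-0.0021  0.0086]
jaw 142 w [-0.0422  0.0372] -0.0025 t [-0.001   0.0093]
arm w 94 [-0.0088  0.0039] -0.0024
arm w 87 [-0.0082  0.0022] -0.003
tab top 172 [[0.58194533 0.10726779 0.26830498]] [0.57815328 0.08928845 0.25725455]
t/w high 0.006501131396191663 -0.00460323558579151 low 0.007183787857279016 -0.019991281622787037
```

View pics/c6.png

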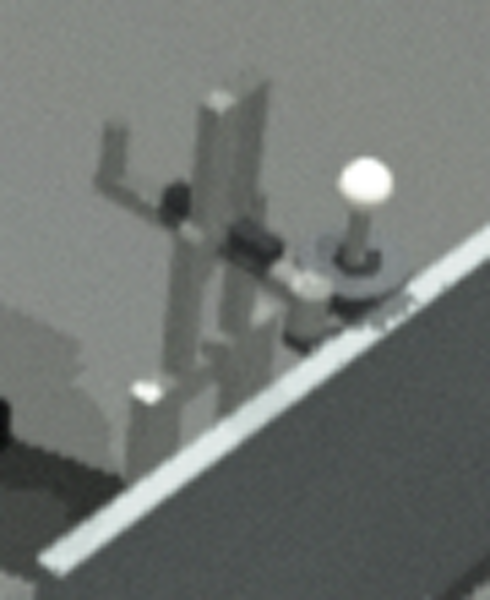

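The gauge hangs upright between the two ridges. Its tab top is at 0.268 m, the expected fully-home height, and the gripper is clear. Handing in.

```bash
python3 - <<'E'
from hook import *
meas(cap("scene"),(.518,.083),189.2,False)
print(monitor.get_state()["time_s"],ctrl.sign_off())
E
```

```text
post 21 [0.5216 0.0837] [0.522 0.083] 0.2221
arm heading 189.24779715509823 offset at post 0.0008 at notch 0.0008
tops 0.2085 0.1968
the job is handed in; nothing more can be done
18.0 None
```

The gauge is hanging fully home in the saddle's notch on the hook, and I handed the job in at 18 s of robot time. No verdict was reported.

**What I did:** I pinched the hook's post and swung it out until the force rose at its stop. Then I lifted the largest gauge out of the rack, passed its window over the post and lowered it at the notch position I had measured. It went into the notch on the first try, so I did not need to feel along the arm.

**Last checks:**
- **Contact:** the gauge touched down at a tool height of 0.3034 m, against 0.3033 m predicted for fully home. The wrist force reading rose to about 7 N, roughly 10 N on the hook once the gauge's weight is counted, against the 30 N limit.
- **Gauge:** its tab top is at about 0.268 m, the fully home height. It stands upright and is centred on the arm to within about 1 mm.
- **Hook:** the arm points at 189.2°, unchanged by the hanging and square to the board, whose yaw measured 9.3°.
- **Gripper:** it is well clear, about 0.13 m above its release position.

**Disagreements and unchecked items:**
- The scene camera reads about 4–6 mm farther along the arm than the wrist camera. I relied on positions taken relative to each other within one image.
- One reading of the gauge frame's sideways position was off because the view was partly blocked, and I disregarded it.
- I did not re-measure the bystanders at the end. My path kept clear of them and I saw no unexpected contact forces.

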